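# Knock a pressed button out of its die

### The job

Knock the freshly pressed brass button up out of the lower die with the press's knock-out lever, pushing the lever fully down; then pick the button out and lay it flat on the floor of the wooden tray that holds the finished button, lowering it in rather than dropping it. Leave the finished button and the spare die where they are.

Things in the scene. Friction and masses are not known exactly. Their poses are not given: they have to be found in the camera images.
- press: Grey cast hand press for upholstery buttons, bolted to the bench. Origin on the bench top exactly under the axis of the lower die; z up. Its column stands along its own -y, its knock-out lever comes out along its own +y. The slideway that carries the die is 126 mm wide (x) and ends at y = +75 mm; the foot plate (150 mm wide, 18 mm high) ends at y = +90 mm.
- die_mouth (a point): Centre of the lower die's mouth, level with its flat rim, 135 mm above the bench. The steel die is 92 mm across outside; its bore is 63 mm wide and 26 mm deep (floor 109 mm above the bench), with a 26 mm access hole through the floor in which an 18 mm steel knock-out pin rises from below.
- ram (a point): Centre of the underside of the upper mould (58 mm wide), which hangs from the press's overhanging head: 185 mm from the die axis along the press's -y, 173 mm above the bench. The column behind it reaches 291 mm up (ram 320 mm), and the operating handle slopes up and back beyond it to 367 mm. Leave all this alone.
- knockout (a joint): Knock-out lever, a rocker. 0 rad = up, pin 8 mm below the die's floor; 0.5 = fully down on its stop; it starts at 0 to 0.06. The pin rises 58 mm per rad: at 0.5 the button is lifted 21 mm and stands 20 mm proud of the rim, the last 5 mm of the bore keeping it upright. The lever is stiff (about 7 N at the pad) and stays where it is left, holding the button up.
- pivot (a point): Pivot of the knock-out lever: 60 mm from the die axis along the press's +y, 60 mm above the bench; the lever turns about the press's x direction.
- pad (a point): Middle of the top of the lever's finger pad, a ribbed steel plate 44 mm (press x) by 36 mm, 8 mm thick, free above and beside. Lever up: 170 mm from the die axis along the press's +y, 105 mm above the bench, sloping 0.25 rad up outwards; fully down: 178 mm out, 47 mm above the bench, sloping 0.25 rad down. It follows an arc about the pivot.
- button: The pressed button to be taken out: a brass disc 60 mm in diameter and 25 mm thick with a slightly rounded lower face (flat 44 mm in its middle; the side is straight from 8 mm up to 25 mm), about 130 g. At the start it lies face down in the die, its back 1 mm below the rim. Origin at the centre of its lower face, z up out of its flat back.
- button_mid (a point): Centre of the button to be taken out (12.5 mm above its origin).
- tray: Open wooden tray for finished buttons, fixed on the bench: 150 mm (its x) by 210 mm (its y) by 24 mm high outside, walls and floor 6 mm. Origin under its centre, z up. The finished button lies in its +y half; the -y half is free. An equal tray in the same part of the bench holds three chair castors, up to 50 mm high: not that one.
- finished: A finished button, the same as the pressed one, lying in the tray around 55 mm from the tray's middle towards the tray's +y. Origin at the centre of its lower face.
- castortray: The other wooden tray, the same size, fixed, with three black castors in it. Origin under its centre.
- sparedie: Spare steel die, a round cup 80 mm across and 38 mm high standing empty on the bench. Origin at its base centre.
Mind the look-alikes: they are no part of the job. What is shaped like the button but green is not meant.

How it is judged:
By the outcome, as a careful person would: the job done as asked, in the order asked, and still so for the second after the job is handed in, with the robot touching nothing.
It also fails if it takes over 58 s, if anything falls off the work surface, if the arm or the gripper's body presses on something with over 40 N, if the wrist force passes 120 N, or if a joint passes its speed limit or range.

### The arm

A 7-joint arm with a two-finger parallel gripper is mounted at the origin on the work surface. World frame = base frame: x ahead of the robot, y to its left, z up, the work surface at z = 0. Lengths are in mm, angles in rad, forces in N, time in s.
With the tool pointing down it reaches from about 400 to 875 mm from the base axis. Payload 19.3 kg.
Tool frame: the origin (TCP) lies at the very end of the fingers, on their centre line; the grasp point (between the pads) lies 19 mm behind it (grip_point_offset is the z of the grasp point in the tool frame, in mm); z points along the fingers, y is the line along which they close (so a half turn about z gives the same grasp; the last joint's range is limited). The gripper opens to 85 mm and grips with 20 to 120 N. Pads are 22 mm wide; open, the fingers measure 114 mm over their backs; the gripper's body (76 mm by 85 mm) begins 54 mm behind the grasp point. The pads swing forward as they close: fully open they stand 13 mm farther back than shut.
Start: joints at [1.093, 0.521, -0.036, 1.599, 0.021, 1.021, -0.113], TCP at [247.841, -573.75, 231.291] pointing down, gripper open.
Joint ranges: [-2.91, 2.91], [-0.3, 2.13], [-1.5, 1.42], [0.17, 2.43], [-1.26, 4.41], [0.16, 1.93], [-2.52, 2.52]. Speed limits (rad/s): [1.89, 1.89, 2.39, 2.39, 3.01, 3.01, 3.01].

### API

Orientations are given as a 3x3 rotation matrix whose columns are the frame's x, y, z axes.
In Python, from workcell import movep, movel, goto_joints, open_gripper, clamp, wait, inverse_kinematics, read_state, camera, PlanningError, finish_job, grip_point_offset gives the robot as it stands. Calls block until the motion is done:
- movep(position, orientation): joint-space move of the TCP to a pose.
- movel(position, frame=None, max_speed=150, guard=None): straight line of the TCP; frame=None keeps the orientation; max_speed is the mean speed in mm/s. With guard (N) it stops when the force on the tool has changed by that much, and returns True; else False.
- goto_joints(angles): joint-space move.
- open_gripper() and clamp(): open the fingers fully, or close them until they stop; the grip force is fixed at half the most.
- wait(seconds).
- inverse_kinematics(position, orientation): joint angles nearest the present ones, or None.
- read_state(): the state.
- camera(name): name is "scene" or "top" or "wrist"; returns a dict with "image" (420x560x3 uint8, blue, green, red), "range_z" (420x560 float32, mm along the optical axis (not along the pixel's ray), 0 where there is no reading), "fx", "fy", "cx", "cy" (pixels), "cam_to_world" (4x4, takes a point from camera to world coordinates). Camera axes: x right, y up, looking along -z (the intrinsics and any distortion apply to the point x, -y, -z); pixel columns grow to the right and rows downward; lengths in mm; the calibration is good to about 2 mm. A picture is of the moment at which its call begins.
A pose or a line that the arm cannot do raises PlanningError and nothing moves.
- finish_job(): hands the job in; it is judged then, once.
The state is a dict: "time": time; "qpos": joint angles; "qvel": joint speeds; "joint_efforts": joint torques, N m; "eef_pos": TCP position; "tool_rot": TCP orientation; "ft_force": force on the tool from outside, world axes, zero at the start; "torque": the same for the moment, N m; "finger_gap": finger opening in mm; "gripper_force": force on a finger pad.
Only numpy, scipy, OpenCV 4.12 (cv2) and the standard library are available. Lean on these libraries where they do the work, as an engineer would, in place of code of your own. Each camera call takes 0.05 s, during which the arm holds its last target. There are 200 camera calls.

## Working session

There is one attempt and no reset: what is moved stays moved. The work goes in short steps, each a Python script; the robot and the scene stay as the last script left them, time stands still between calls to the robot, and variables do not carry over. Pictures are saved under pics/ and viewed, at most 10 in all, crops included, and the job is handed in when it is done.

```bash
ls; mkdir -p pics
cat > h.py <<'E'
import numpy as np, cv2
from workcell import *
def cloud(c):
    z=c["range_z"].astype(float); v,u=np.mgrid[:z.shape[0],:z.shape[1]]
    p=np.stack([(u-c["cx"])/c["fx"]*z,-(v-c["cy"])/c["fy"]*z,-z],-1)
    M=np.array(c["cam_to_world"]); w=p@M[:3,:3].T+M[:3,3]; w[z<=0]=np.nan
    return w
E
python3 - <<'E'
from h import *
for n in("scene","top"):
    c=camera(n); cv2.imwrite(f"pics/{n}0.png",c["image"]); np.savez(f"{n}0.npz",**c)
    print(n,c["fx"],c["cx"],c["cy"],np.round(c["cam_to_world"],3).tolist(),[k for k in c], (c["range_z"]>0).mean())
print(read_state(),grip_point_offset)
E
```

```text
pics
scene 430.16240814627156 284.2745354060328 207.71568260330392 [[0.367, -0.679, 0.636, 1378.042], [0.93, 0.274, -0.245, -262.628], [-0.008, 0.681, 0.732, 1007.216], [0.0, 0.0, 0.0, 1.0]] ['image', 'range_z', 'fx', 'fy', 'cx', 'cy', 'cam_to_world'] 0.9957695578231293
top 459.92378679727 276.8457459237974 210.12000666601614 [[-0.029, 0.985, -0.167, 435.677], [-0.999, -0.032, -0.019, -0.149], [-0.024, 0.167, 0.986, 1096.164], [0.0, 0.0, 0.0, 1.0]] ['image', 'range_z', 'fx', 'fy', 'cx', 'cy', 'cam_to_world'] 0.9957100340136055
{'time': 0.1, 'qpos': array([ 1.09279545,  0.52195743, -0.03630958,  1.59994043,  0.02121317,
        1.02109235, -0.11279892]), 'qvel': array([ 0.00024031, -0.00187063, -0.00150025, -0.00294952, -0.00013233,
       -0.00071198,  0.00076242]), 'joint_efforts': array([ 5.62083005e-03, -9.28476906e+01,  1.98428571e+00, -3.70531797e+01,
        1.81145885e-02,  5.37159765e-03,  1.11483030e-05]), 'eef_pos': array([ 247.7088854 , -573.49452127,  230.78539268]), 'tool_rot': array([[ 9.18002582e-01,  3.96574112e-01, -4.82782435e-04],
       [ 3.96574396e-01, -9.18002155e-01,  8.89773024e-04],
       [-9.03343688e-05, -1.00827309e-03, -9.99999488e-01]]), 'ft_force': array([ 0.57632093,  0.1584598 , -0.41932718]), 'torque': array([-0.01542484,  0.0146679 , -0.03368393]), 'gripper_force': 0.0, 'finger_gap': 85.30026627229199} -18.700000000000003
```

View pics/top0.png

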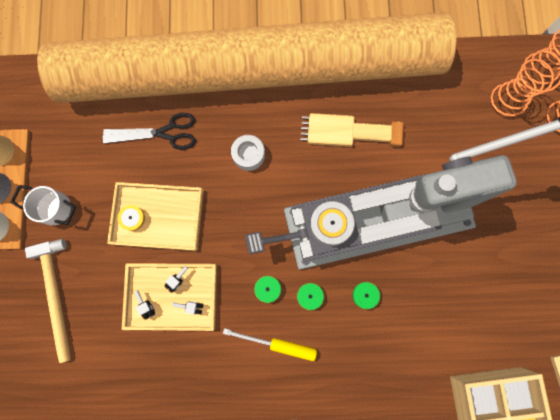

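View pics/scene0.png

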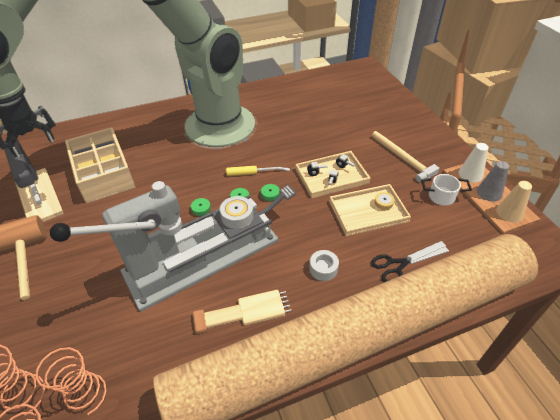

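The top view shows the die and button at about (333,223), the pad at (255,242) and the right tray at (156,217), with the finished button at (131,218). The castor tray is at (170,297). The scene view agrees. Next I turn these pixels into positions.

```bash
cat > m.py <<'E'
from h import *
for n,(box) in {"top":dict(die=(295,190,375,262),pad=(243,230,268,255),tray=(100,175,210,258),spare=(228,132,268,172)),"scene":dict(die=(210,185,262,232),pad=(275,180,297,202),tray=(322,180,415,236))}.items():
    c=dict(np.load(n+"0.npz")); w=cloud(c)
    def cut(b): return w[b[1]:b[3],b[0]:b[2]].reshape(-1,3), c["image"][b[1]:b[3],b[0]:b[2]].reshape(-1,3)
    p,im=cut(box["die"]); s=(p[:,2]>128)&(p[:,2]<141); q=p[s]
    e=cv2.minEnclosingCircle(q[:,:2].astype(np.float32)); print(n,"die",e,np.median(q[:,2]),s.sum())
    hsv=cv2.cvtColor(im[None],cv2.COLOR_BGR2HSV)[0]; y=s&(hsv[:,1]>110)&(hsv[:,0]>12)&(hsv[:,0]<35)
    print(" yellow",cv2.minEnclosingCircle(p[y][:,:2].astype(np.float32)),y.sum(),p[y].mean(0))
    p,im=cut(box["pad"]); s=(p[:,2]>85)&(p[:,2]<125); q=p[s]; print(" pad",q.mean(0),q.min(0),q.max(0),cv2.minAreaRect(q[:,:2].astype(np.float32)))
    p,im=cut(box["tray"]); s=(p[:,2]>17)&(p[:,2]<40); q=p[s]
    s2=(p[:,2]>20)&(p[:,2]<27); print(" tray rim",cv2.minAreaRect(p[s2][:,:2].astype(np.float32)))
    s3=(p[:,2]>28)&(p[:,2]<36); print(" finished",p[s3].mean(0),cv2.minEnclosingCircle(p[s3][:,:2].astype(np.float32)))
    if "spare" in box:
        p,im=cut(box["spare"]); s=p[:,2]>30; print(" spare",cv2.minEnclosingCircle(p[s][:,:2].astype(np.float32)))
    # slideway / foot edges
    b=(280,150,480,275) if n=="top" else (110,170,290,310)
    p,im=cut(b); s=(p[:,2]>14)&(p[:,2]<22); print(" foot",s.sum(),cv2.minAreaRect(p[s][:,:2].astype(np.float32)))
E
python3 m.py
```

```text
top die ((568.9823608398438, -96.50565338134766), 46.147029876708984) 133.19350084790483 1429
 yellow ((569.2819213867188, -97.23751831054688), 30.707956314086914) 308 [568.5707357  -96.21511232 132.48969667]
 pad [534.07188138  68.50914102 103.23325081] [509.75167035  42.5670066   92.01377968] [558.30268382  90.15562467 112.08229769] ((535.1633911132812, 64.86393737792969), (44.25020980834961, 47.294647216796875), 11.46257495880127)
 tray rim ((614.1194458007812, 313.31158447265625), (210.9087371826172, 150.07864379882812), 84.3127212524414)
 finished [609.65214361 369.07370116  30.60183974] ((639.307373046875, 322.1583557128906), 84.83302307128906)
 spare ((762.5496826171875, 88.27659606933594), 40.34694290161133)
 foot 1838 ((592.8168334960938, -218.243896484375), (148.81166076660156, 428.2376403808594), 11.610390663146973)
scene die ((571.6334228515625, -94.44725036621094), 47.087215423583984) 136.32619455010104 684
 yellow ((570.375244140625, -95.795166015625), 30.35543441772461) 102 [574.51611892 -94.39660577 135.84392458]
 pad [540.48013075  65.13334934 104.601322  ] [514.35944177  27.91685147  88.29268444] [561.44549892  92.58582574 114.24394745] ((539.93505859375, 58.52019500732422), (44.117374420166016, 62.71852111816406), 12.081771850585938)
 tray rim ((581.9093627929688, 312.68231201171875), (224.86920166015625, 222.73915100097656), 84.52375030517578)
 finished [604.85226536 352.77449832  31.81018739] ((597.4797973632812, 306.9382629394531), 141.3588104248047)
 foot 2832 ((510.45782470703125, -234.87713623046875), (552.5700073242188, 539.1370239257812), 71.60614776611328)
```

Measurements agree: die at (569.5,−96), foot yaw 11.6°, so the pad should be at (535.5,70.5), against about (534,68.5) measured. The tray is 211×150 at (614,313). I'll press the lever with the fingers shut.

```bash
cat >> h.py <<'E'
a=np.deg2rad(11.6); DIE=np.array([569.5,-96.]); PX=np.array([np.cos(a),np.sin(a)]); PY=np.array([-np.sin(a),np.cos(a)])
def down(y):  # tool pointing down, closing line along y
    y=np.array([*y,0.]); y/=np.linalg.norm(y); z=np.array([0,0,-1.]); return np.c_[np.cross(y,z),y,z]
def at(r,z): return np.array([*(DIE+r*PY),z])
def st(): 
    s=read_state(); print(round(s["time"],2),s["eef_pos"].round(1),s["ft_force"].round(1),round(s["finger_gap"],1),s["gripper_force"],s["qpos"].round(2))
E
python3 - <<'E'
from h import *
p=read_state()["eef_pos"]
R=min((down(PX),down(-PX)),key=lambda R:(lambda q:9 if q is None else abs(q[6]))(inverse_kinematics(at(0,200),R)))
print(R)
movel([p[0],p[1],400],max_speed=250); clamp()
movep(at(171,400),R); st()
movel(at(171,150),max_speed=200); st()
print(movel(at(171,112),max_speed=60,guard=4)); st()
for z,r in((100,174),(76,178),(54,178)): print(z,movel(at(r,z),max_speed=60,guard=30)); st()
print(movel(at(178,36),max_speed=20,guard=18)); st()
c=camera("scene"); cv2.imwrite("pics/press.png",cv2.resize(c["image"][130:290,150:330],None,fx=3,fy=3))
E
```

```text
[[-0.20107792  0.97957525  0.        ]
 [ 0.97957525  0.20107792  0.        ]
 [ 0.          0.         -1.        ]]
4.19 [535.3  70.5 399.9] [-0.6  0.2  0.5] 0.0 0.0 [ 0.35  0.32 -0.78  1.55  0.23  1.36 -0.26]
5.59 [535.6  71.6 150.9] [ 0.2  1.1 -0.1] -0.2 0.0 [ 0.25  0.57 -0.68  1.88  0.46  0.86 -0.46]
False
6.38 [535.2  71.6 112.1] [0.8 0.5 0.3] 0.1 0.0 [ 0.22  0.62 -0.64  1.9   0.52  0.79 -0.5 ]
100 False
6.73 [534.3  74.5  99.8] [-0.1 -0.3 -1.1] 0.3 0.0 [ 0.2   0.64 -0.63  1.91  0.53  0.76 -0.52]
76 False
7.29 [533.5  78.1  76. ] [ 0.5 -0.8 -0.6] -0.3 0.0 [ 0.18  0.68 -0.6   1.92  0.57  0.72 -0.56]
54 False
7.81 [533.6  78.1  54.1] [-0.  -0.8  0.1] 0.2 0.0 [ 0.16  0.71 -0.58  1.93  0.6   0.68 -0.59]
True
8.3 [534.1  77.7  47.9] [-4.2 -1.4 18.5] -0.1 8.72088510543108 [ 0.15  0.72 -0.57  1.93  0.61  0.67 -0.6 ]
```

View pics/press.png

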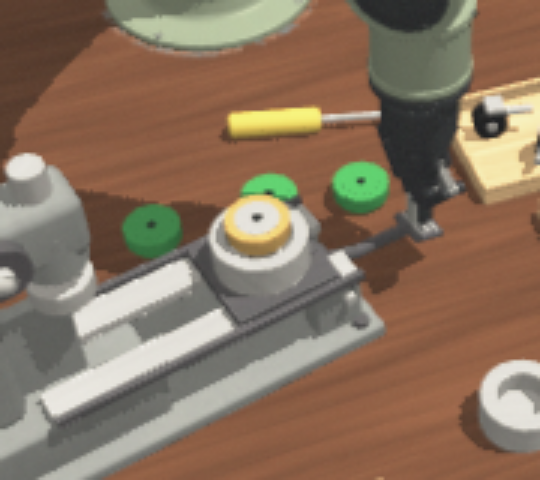

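The button stands well proud of the die (at about (257,222) in the crop), and the force rose to 18.5 N at z = 47.9, which matches the stop at 47. I'll press once more to confirm, then back off and measure the button and pad from above.

Run:
```python
from h import *
print(movel(at(178,40),max_speed=20,guard=30)); st()
movel(at(178,150),max_speed=200); open_gripper()
movel(at(120,300),max_speed=250); st()
w=camera("wrist"); cv2.imwrite("pics/w1.png",w["image"])
t=camera("top")
for n,c in(("wrist",w),("top",t)):
    P=cloud(c).reshape(-1,3); d=(P[:,:2]-DIE)
    r=np.hypot(*d.T); x=d@PX; y=d@PY
    b=(r<50)&(P[:,2]>146)&(P[:,2]<165)
    if b.sum()>20:
        A=np.c_[P[b][:,:2]-DIE,np.ones(b.sum())]; f=np.linalg.lstsq(A,P[b][:,2],rcond=None)[0]
        print(n,"button",b.sum(),cv2.minEnclosingCircle(P[b][:,:2].astype(np.float32)),"plane",f.round(3))
    s=(r<48)&(P[:,2]>128)&(P[:,2]<141)
    if s.sum()>20: print(n,"rim",s.sum(),np.median(P[s][:,2]),cv2.minEnclosingCircle(P[s][:,:2].astype(np.float32)))
    q=(abs(x)<25)&(abs(y-178)<22)&(P[:,2]>30)&(P[:,2]<120)
    if q.sum()>10:
        f=np.linalg.lstsq(np.c_[y[q]-178,np.ones(q.sum())],P[q][:,2],rcond=None)[0]; print(n,"pad slope,z",q.sum(),f)
```

```text
True
8.57 [534.2  77.7  47.7] [-8.1 -2.2 26.7] -0.0 12.740617096424103 [ 0.15  0.72 -0.57  1.93  0.61  0.67 -0.6 ]
10.82 [544.8  21.8 298.9] [ 0.2  0.2 -0.2] 85.3 0.0 [ 0.41  0.41 -0.75  1.7   0.3   1.16 -0.23]
wrist button 2735 ((571.6575927734375, -96.39834594726562), 30.66432762145996) plane [ 7.00000e-03 -3.60000e-02  1.55193e+02]
wrist rim 2320 135.14669395351444 ((571.7675170898438, -96.05460357666016), 45.93986511230469)
wrist pad slope,z 1321 [-0.27150878 46.88767677]
top rim 67 133.35320921064272 ((580.75244140625, -133.25942993164062), 23.98975372314453)
```

View pics/w1.png

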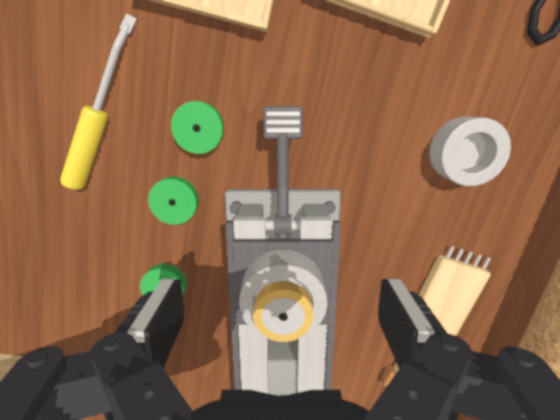

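The pad sits at z = 46.9 with slope −0.27, so the lever is fully down. The button's top is at z = 155.2, centred at (571.6,−96.3). Now I grasp it and lift.

Run:
```python
from h import *
B=np.array([571.6,-96.3]); R=down(PX)
movel([*B,260],R,max_speed=200); 
movel([*B,175],max_speed=120)
print(movel([*B,134.5],max_speed=60,guard=8)); st()
clamp(); st()
c=camera("scene"); cv2.imwrite("pics/grip.png",cv2.resize(c["image"][150:260,190:300],None,fx=5,fy=5))
```

```text
False
13.38 [571.8 -96.2 134.7] [-0.1  0.1  0.3] 85.3 0.0 [ 0.5   0.64 -0.63  1.78  0.48  0.87 -0.14]
13.76 [571.8 -96.4 135.1] [-2.1  0.9  6.1] 57.9 62.53547340631485 [ 0.5   0.64 -0.63  1.78  0.48  0.87 -0.14]
```

View pics/grip.png

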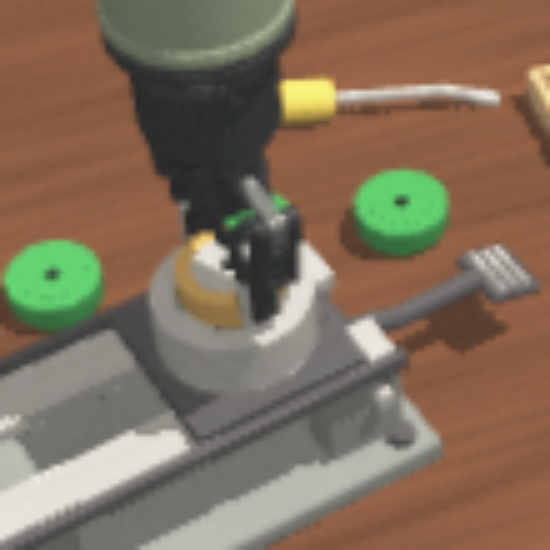

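```bash
cat >> h.py <<'E'
TX=np.array([.995,-.099]); TY=np.array([.099,.995]); T=np.array([614.,313.])
E
python3 - <<'E'
from h import *
p=read_state()["eef_pos"]
movel([p[0],p[1],165],max_speed=40); st()
movel([p[0],p[1],240],max_speed=150)
G=T-48*TY
movel([*G,200],down(TX),max_speed=200); st()
movel([*G,90],max_speed=120); st()
for n in("wrist","scene"):
    c=camera(n); im=c["image"]; cv2.imwrite(f"pics/{n}2.png",im if n=="wrist" else cv2.resize(im[110:250,280:440],None,fx=4,fy=4))
    np.savez(n+"2.npz",**c)
    P=cloud(c).reshape(-1,3); d=P[:,:2]-T; x=d@TX;y=d@TY
    s=(P[:,2]>20)&(P[:,2]<27)&(abs(x)<85)&(abs(y)<115)&((abs(x)>60)|(abs(y)>92)); print(n,s.sum(),cv2.minAreaRect(P[s][:,:2].astype(np.float32)))
E
```

```text
14.72 [571.7 -96.3 164.8] [ 0.2 -0.2 -1.7] 57.8 64.14675861597061 [ 0.52  0.6  -0.65  1.76  0.44  0.93 -0.12]
17.35 [609.5 264.2 200.1] [ 0.6  0.4 -1.9] 57.7 64.20527279376984 [-0.13  0.68 -0.6   1.5   0.41  1.1  -0.92]
18.42 [609.6 265.5  90.8] [ 0.1  0.9 -0.5] 57.8 64.20433670282364 [-0.16  0.8  -0.55  1.57  0.49  0.91 -0.98]
wrist 6372 ((617.505859375, 305.9827575683594), (184.5709686279297, 150.64356994628906), 84.0790786743164)
scene 340 ((617.9496459960938, 314.93853759765625), (212.43858337402344, 155.94053649902344), 84.07929229736328)
```

View pics/wrist2.png

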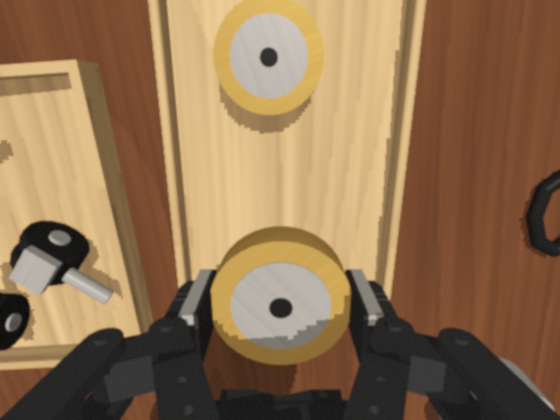

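View pics/scene2.png

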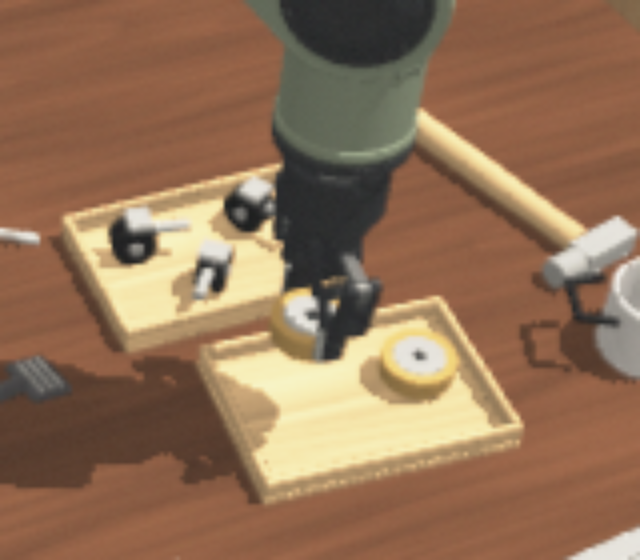

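The button hangs between the fingers at (281,310) in the wrist view, over the free end of the tray. The finished button is at (268,57), well clear. The tray's middle line is about 3 mm further in +x, so I'll shift by that, check tilt from the depth image and lower under guard.

Run:
```python
from h import *
c=dict(np.load("wrist2.npz")); P=cloud(c)[255:355,225:340].reshape(-1,3); p=read_state()["eef_pos"]
s=(P[:,2]>p[2]+10)&(P[:,2]<p[2]+32); q=P[s]
for _ in range(3):
    A=np.c_[q[:,:2]-p[:2],np.ones(len(q))]; f=np.linalg.lstsq(A,q[:,2],rcond=None)[0]; q=q[abs(A@f-q[:,2])<1.5]
print(f,len(q),f[2]-p[2])
exp=6+25-(f[2]-p[2]); print("expected TCP",exp)
x,y=p[0]+3.5,p[1]
movel([x,y,60],max_speed=100)
movel([x,y,exp+5],max_speed=50); st()
print(movel([x,y,exp-3],max_speed=12,guard=4)); st()
c=camera("wrist"); cv2.imwrite("pics/w3.png",c["image"])
```

```text
[2.77841261e-03 2.79036845e-04 1.10867506e+02] 10933 19.99295748854432
expected TCP 11.00704251145568
20.0 [613.3 265.6  16.3] [-0.8  0.1 -0.5] 57.6 64.23466086387634 [-0.18  0.9  -0.5   1.58  0.55  0.8  -1.02]
True
20.46 [613.2 265.5  11.6] [-0.8 -0.6  8.5] 58.2 65.18031299114227 [-0.19  0.91 -0.5   1.58  0.56  0.8  -1.02]
```

View pics/w3.png

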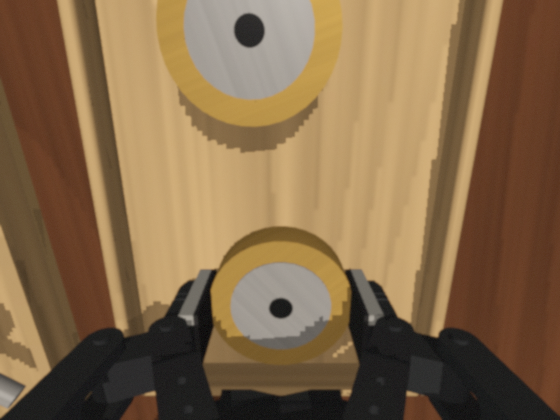

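The button touches the floor level at the expected height, and both fingers are clear of the side walls. I release, retreat and check.

Run:
```python
from h import *
open_gripper(); st()
p=read_state()["eef_pos"]; movel([p[0],p[1],60],max_speed=60); movel([p[0],p[1],260],max_speed=200); st()
c=camera("wrist"); cv2.imwrite("pics/w4.png",c["image"])
P=cloud(c).reshape(-1,3)
for n,q in(("btn",p[:2]),("fin",np.array([610,369]))):
    s=(np.hypot(*(P[:,:2]-q).T)<40)&(P[:,2]>27)&(P[:,2]<45); 
    print(n,s.sum(),cv2.minEnclosingCircle(P[s][:,:2].astype(np.float32)),np.linalg.lstsq(np.c_[P[s][:,:2]-q,np.ones(s.sum())],P[s][:,2],rcond=None)[0].round(3))
```

```text
20.9 [612.7 265.2  10.8] [-0.2 -0.2 -1. ] 85.2 0.0 [-0.19  0.91 -0.5   1.58  0.56  0.8  -1.02]
23.02 [612.3 264.9 258.8] [ 0.3  0.3 -0.7] 85.5 0.0 [-0.12  0.63 -0.62  1.42  0.37  1.21 -0.88]
btn 2273 ((613.628662109375, 265.2622985839844), 30.135316848754883) [-0.    0.   31.66]
fin 2980 ((614.0477905273438, 369.4658203125), 29.98773765563965) [2.0000e-03 0.0000e+00 3.1685e+01]
```

View pics/w4.png

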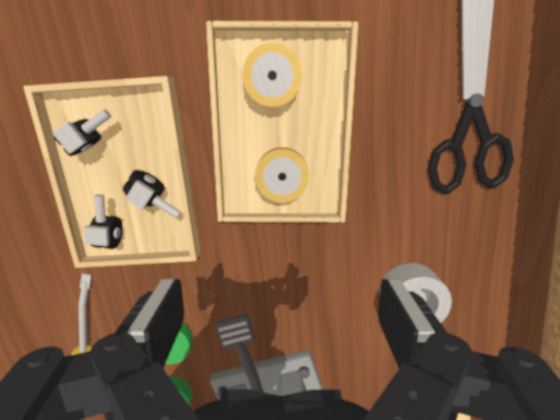

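Both buttons lie flat in the right tray, at (282,177) and (272,75), with their tops at the same height. The lever is still down and the robot is clear.

```bash
python3 -c "
from h import *
print(finish_job())"
```

```text
the job is handed in; nothing more can be done
None
```

The job is handed in: I pushed the knock-out lever fully down, and the pressed button now lies flat in the tray beside the finished one; I did not touch the finished button or the spare die.

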